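# Slide a baking sheet into a countertop oven and shut the door

## Task

The lemon slices are ready to dry. Slide the baking sheet straight into the grooves of the little oven until it is fully home, keeping the slices on it, and then push the drop-down door up until it is shut. Leave the jar, the shaker and the other things standing around as they are.

Things in the scene. Friction and masses are not known exactly. Their poses are not given: they have to be found in the camera images.
- oven: White countertop oven, fixed, 245 mm high, 207 deep. Origin: on the worktop, below the middle of the front opening, in the front plane. x points into the oven (the way the sheet goes in), y left, z up. Opening y -118..118, z 66..200 mm; outer sides at y 131 and -190 mm (right: a column with two dials, 24 mm proud of the front). On its roof lies a notebook.
- groove_mouth (a point): Point in the front plane, midway between the two lowest grooves, at the height of their floors (68.5 mm); axes as the oven's. The grooves are 12 mm high; their side walls stand 180 mm apart from x = 52 mm inward and flare to 224 mm at the front plane. Groove roofs begin at x = 55 mm (turned-up ends from 34 mm). End stops at x = 180 mm.
- sheet_home (a point): Where the origin of the sheet lies when the sheet is fully home: 97.5 mm behind groove_mouth, at the same height; axes as the oven's. The lip is then 15 mm behind the front plane, inside the oven.
- baking_sheet: Aluminium sheet 165 (x) by 170 mm (y), 4 thick, 0.32 kg. Origin: centre of its underside; +x to the leading edge (82.5 mm; corners rounded 15 mm). On the trailing edge only, outer face at x = -82.5 mm, a turned-up lip 158 mm wide, 26 high, with an 8 mm rolled rim. Starts crooked on the open door, leading edge just outside the oven, lip overhanging the door's free edge. Slides at 2 to 6 N.
- oven_door (a joint): Glass door hinged at the bottom: 0 = open, level; 1.571 = shut. Hinge axis along the oven's y at x = -9, z = 63 mm; leaf 230 mm wide, 14 thick, 143 mm from axis to free edge, axis at mid-thickness (open: faces at z 56 and 70 mm). Lifting the free edge takes 3 to 4 N. Left within 0.4 rad of shut it stays, lower it falls open.
- door_edge (a point): Middle of the door's free edge, at mid-thickness; moves with the door. On the outer (when open, lower) face a bar handle, 108 mm long, 12 thick, runs parallel to this edge, 30 mm in from it, its axis 32 mm below mid-thickness.
- slice_1: Lemon slice, a disc 54 mm wide and 7 mm thick, 14 g, lying loose on the sheet. Origin: centre of its underside.
- slice_2: Another such lemon slice lying on the sheet. Origin: centre of its underside.
- slice_3: Another such lemon slice lying on the sheet, nearest to the lip. Origin: centre of its underside.
- jam: Jam jar, 69 mm wide, 99 mm high, standing to the right of the open door. Origin: centre of its underside.
- salt: Glass salt shaker with a grey cap, 44 mm wide, 90 mm high, standing to the left of the open door. Origin: centre of its underside.
- mug: White mug, 82 mm wide (114 mm with its handle), 91 mm high, left of the oven door. Origin: centre of its underside.
- sugar: Glass sugar shaker with a steel top, 58 mm wide, 119 mm high, in front of the sink. Origin: centre of its underside.
- cut_half: Half a lemon, about 57 mm across, lying on a green saucer at the left. Origin: centre of its underside.
- cut_end: Cut-off end of a lemon, about 53 mm across and 30 mm high, lying on the worktop near the saucer. Origin: centre of its underside.
There are look-alikes about, which are no part of the job. What is shaped like the slice_3 but black is not meant.

How it is judged:
By the outcome, as a careful person would: the job done as asked, in the order asked, and still so for the second after the job is handed in, with the robot touching nothing.
It also fails if it takes over 64 s, if anything falls off the work surface, if the arm or the gripper's body presses on something with over 40 N, if the wrist force passes 120 N, or if a joint passes its speed limit or range.

## Robot

A 6-joint arm with a two-finger parallel gripper is mounted at the origin on a cart in front of the work surface, level with it; the furniture and walls round the work are solid. World frame = base frame: x ahead of the robot, y to its left, z up, the work surface at z = 0. Lengths are in mm, angles in rad, forces in N, time in s.
With the tool pointing down it reaches from about 275 to 750 mm from the base axis. Payload 10.2 kg.
Tool frame: the origin (TCP) lies on the front face of the gripper's body, between the roots of the fingers; the fingertips stand 73 mm ahead of it and the grasp point (between the pads) lies 54 mm ahead of it; z points along the fingers, y is the line along which they close (so a half turn about z gives the same grasp; the last joint's range is limited). The gripper opens to 85 mm and grips with 20 to 120 N. Pads are 22 mm wide; open, the fingers measure 114 mm over their backs; the gripper's body (76 mm by 85 mm) begins 54 mm behind the grasp point. The pads swing forward as they close: fully open they stand 13 mm farther back than shut.
Start: joints at [-1.356, 0.313, 1.498, -0, 1.331, -0.223], TCP at [222.561, -475.498, 303.894] pointing down, gripper open.
Joint ranges: [-2.94, 2.94], [-0.97, 2.17], [0.19, 2.56], [-1.23, 4.37], [0.02, 3.11], [-2.88, 2.88]. Speed limits (rad/s): [2.39, 2.39, 3.01, 3.14, 3.14, 3.14].

## Interface

Orientations are given as a unit quaternion [w, x, y, z].
In Python, from rig import * gives the robot as it stands.
- The arm moves only by the tool step_arm, never from a script. Its argument "plan" is a list of rows, each an object with "offset": the shift along the tool's x, y, z in cm, a list of three; "rot": the turn, a rotation vector about the tool's x, y, z in degrees, a list of three; "gripper": the finger opening in cm, from 0 to 8.54. In form: [{"offset": [x, y, z], "rot": [wx, wy, wz], "gripper": gripper}, ...]. A call has 1 to 12 rows; each row is the pose to reach, as a shift and turn from the pose commanded when the call began, along the tool's axes at that moment; what a row does not reach only later rows make up. A row lasts 1/10 s, in which the tool goes at most 50 mm and 8.59 degrees, less where a joint would pass 70% of its speed; a pose out of reach is approached as far as the arm can. A call with a gripper value outside its range is refused whole. The fingers move at their own pace and stop on an object; "squeeze" is the grip in N (left out, the last holds). Time passes only in rows, so rows that repeat a pose let the fingers close. It gives the time, the measured TCP pose, the force, the opening and the grip force at its end, in the units of the state.
- sense(): the state, without advancing time (a new reading comes with each control period).
- capture(name): name is "scene" or "top" or "wrist"; returns a dict with "color" (480x640x3 uint8, red, green, blue), "depth" (480x640 float32, mm along the optical axis (not along the pixel's ray), 0 where there is no reading), "vertical_fov" (degrees; the focal length in pixels is half the picture's height over the tangent of half this angle, whatever the lens; pixels are square), "cx", "cy" (the principal point, pixels), "k1" (the pictures are not rectified: a ray, as slopes to the right and down, at radius r is drawn at 1 + k1 r^2 times it, then the intrinsics apply), "rvec" (rotation vector, rad) and "tvec" (3), from world to camera coordinates, as OpenCV has them; the wrist camera has in their place "mount" (4x4, takes a point from camera to tool coordinates, whose origin is the TCP and whose axes are the flange's). Camera axes: x right, y down, z forward; pixel columns grow to the right and rows downward; lengths in mm; the calibration is good to about 2 mm. A picture is of the moment at which its call begins: read the wrist's pose just before it.
- finish_job(): hands the job in; it is judged then, once.
The state is a dict: "time_s": time; "joints": joint angles; "dq": joint speeds; "tau": joint torques, N m; "eef_pos": TCP position; "ee_rot": TCP orientation; "force": force on the tool from outside, world axes, zero at the start; "wrist_torque": the same for the moment, N m; "grip_width": opening from 0.0 (shut) to 1.0 (fully open); "grip_force": force on a finger pad.
Only numpy, scipy, OpenCV 4.12 (cv2) and the standard library are available. Lean on these libraries where they do the work, as an engineer would, in place of code of your own. Each camera call takes 0.05 s, during which the arm holds its last target. There are 200 camera calls.

## Working session

There is one attempt and no reset: what is moved stays moved. The work goes in short steps, Python scripts to look and compute and a tool call to move; the robot and the scene stay as the last step left them, time stands still between calls to the robot, and variables do not carry over. Pictures are saved under pics/ and viewed, at most 10 in all, crops included, and the job is handed in when it is done.

Besides the shell and the picture viewer there is one more tool, called after "Emit:" as name(argument=value, ...) on one line, values as JSON. step_arm: Moves the arm, as the interface text tells. Its arguments: {"type":"object","properties":{"plan":{"type":"array"},"squeeze":{"type":"number"}},"required":["plan"]}

```bash
mkdir -p pics; ls; cat > h.py <<'E'
from rig import *
import numpy as np, cv2
from scipy.spatial.transform import Rotation as R
def grab(n):
    s=sense(); c=capture(n); 
    H,W=c["depth"].shape; f=H/2/np.tan(np.radians(c["vertical_fov"])/2)
    c["K"]=np.array([[f,0,c["cx"]],[0,f,c["cy"]],[0,0,1.]]); c["D"]=np.array([c["k1"],0,0,0.])
    if "mount" in c:
        q=s["ee_rot"]; T=np.eye(4); T[:3,:3]=R.from_quat([q[1],q[2],q[3],q[0]]).as_matrix(); T[:3,3]=s["eef_pos"]
        c["T"]=T@np.array(c["mount"])
    else:
        T=np.eye(4); T[:3,:3]=R.from_rotvec(np.ravel(c["rvec"])).as_matrix(); T[:3,3]=np.ravel(c["tvec"]); c["T"]=np.linalg.inv(T)
    return c
def cloud(c):
    H,W=c["depth"].shape; u,v=np.meshgrid(np.arange(W),np.arange(H))
    p=cv2.undistortPoints(np.stack([u,v],-1).reshape(-1,1,2).astype(float),c["K"],c["D"]).reshape(H,W,2)
    z=c["depth"]; P=np.dstack([p[...,0]*z,p[...,1]*z,z])
    P=P@c["T"][:3,:3].T+c["T"][:3,3]; P[z==0]=np.nan; return P
def save(c,n): cv2.imwrite("pics/%s.png"%n,cv2.cvtColor(c["color"],cv2.COLOR_RGB2BGR))
E
python3 - <<'E'
from h import *
print(sense())
for n in("scene","top"):
    c=grab(n); save(c,n+"0"); np.save(n+"0.npy",cloud(c)); print(n,c["T"].round(2).tolist(),c["K"][0,0])
E
```

```text
pics
{'time_s': 0.0, 'joints': array([-1.35642350e+00,  3.13419188e-01,  1.49845530e+00,  2.40833209e-05,
        1.33098580e+00, -2.23426679e-01]), 'dq': array([ 0.00121976, -0.00077903,  0.00034011,  0.0015435 , -0.0022452 ,
        0.00189744]), 'tau': array([-1.98078909e-03, -4.12275267e+01, -2.59742135e+01, -3.27218886e-04,
        4.15966962e-03,  3.49137338e-05]), 'eef_pos': array([ 222.51551854, -475.32391114,  303.34392332]), 'ee_rot': array([-6.33756087e-04,  9.76137392e-01,  2.17152919e-01,  1.45643564e-05]), 'force': array([ 0.37902142, -0.19949152, -0.12226075]), 'wrist_torque': array([ 0.00355418,  0.01114096, -0.00471362]), 'grip_force': 0.0, 'grip_width': 0.9944677071516105}
scene [[-0.86, -0.26, 0.43, -112.38], [-0.51, 0.48, -0.71, 1192.0], [-0.02, -0.84, -0.55, 899.52], [0.0, 0.0, 0.0, 1.0]] 572.0313659276472
top [[-0.03, -0.99, 0.11, 386.26], [-1.0, 0.03, 0.01, 77.43], [-0.01, -0.11, -0.99, 1578.99], [0.0, 0.0, 0.0, 1.0]] 493.5403692021615
```

View pics/scene0.png

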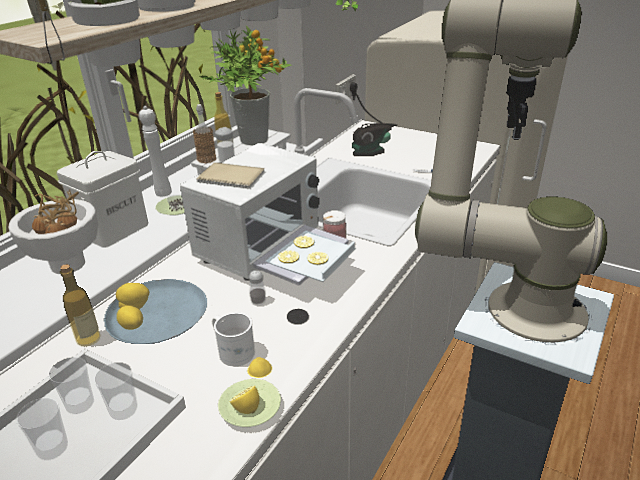

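View pics/top0.png

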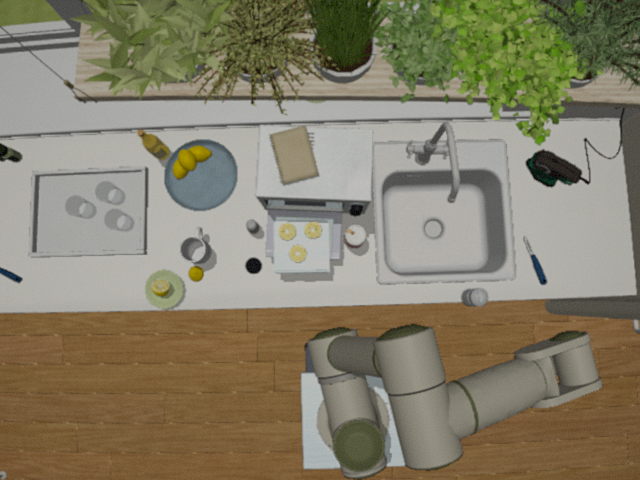

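The scene picture shows the oven at (250,215), with the sheet and three yellow slices at (305,252). The salt is at (257,288), the jam at (335,222) and the mug at (235,338). In the top picture the sheet is at (302,246), the oven roof at (315,165), the salt at (252,226) and the jam at (355,236). The black disc at (253,266) is the slice look-alike and is not meant; the three yellow slices on the sheet at (287,231), (313,230) and (298,254) fit the description.

```bash
python3 - <<'E'
from h import *
P=np.load("top0.npy"); S=np.load("scene0.npy")
img=cv2.imread("pics/top0.png")
for (u,v) in[(302,246),(315,200),(355,236),(252,226),(287,231),(313,230),(298,254),(302,268),(275,262),(331,262),(268,225),(338,225),(253,266)]: print((u,v),P[v,u].round(1))
# roof
m=(np.abs(P[...,2]-245)<8); m[:110]=0;m[230:]=0;m[:,:240]=0;m[:,400:]=0
q=P[m][:,:2].astype(np.float32); r=cv2.minAreaRect(q); print("roof",r,cv2.boxPoints(r).round(1).tolist(), np.median(P[m][:,2]))
# both clouds: sheet region
for n,C in(("top",P),("scene",S)):
    m=(C[...,2]>70)&(C[...,2]<110); x,y=C[...,0],C[...,1]
    r0=P[246,302]; m&=(np.abs(x-r0[0])<110)&(np.abs(y-r0[1])<100)
    q=C[m][:,:2].astype(np.float32); r=cv2.minAreaRect(q); print(n,"sheet",len(q),r,cv2.boxPoints(r).round(1).tolist())
    z=C[m][:,2]; print(np.percentile(z,[5,25,50,75,95]).round(1))
E
```

```text
(302, 246) [542.2 141.6  77. ]
(315, 200) [656.1  96.1 218. ]
(355, 236) [565.8 -20.2  98. ]
(252, 226) [607.5 293.3  84.4]
(287, 231) [588.9 186.1  84.2]
(313, 230) [590.5 106.6  77.9]
(298, 254) [518.2 154.5  74.9]
(302, 268) [475.  143.3  74.6]
(275, 262) [496.  226.   69.8]
(331, 262) [496.4  53.1  -4.9]
(268, 225) [611.5 245.7  68.8]
(338, 225) [605.3  29.1  67.6]
(253, 266) [489.6 302.6   9.1]
roof ((758.6534423828125, 94.91810607910156), (319.99169921875, 206.74203491210938), 85.97901916503906) [[644.2999877929688, -57.400001525878906], [850.5999755859375, -71.9000015258789], [873.0, 247.3000030517578], [666.7999877929688, 261.79998779296875]] 243.90308650083455
top sheet 2713 ((556.677978515625, 141.9525604248047), (197.9821319580078, 190.02906799316406), 88.49191284179688) [[459.1000061035156, 45.5], [649.0999755859375, 40.5], [654.2999877929688, 238.39999389648438], [464.29998779296875, 243.39999389648438]]
[70.5 72.3 74.6 78.  89.4]
scene sheet 2674 ((555.4530639648438, 141.60740661621094), (200.16268920898438, 193.0657196044922), 89.75077819824219) [[458.5, 41.900001525878906], [651.5, 41.099998474121094], [652.4000244140625, 241.3000030517578], [459.3999938964844, 242.10000610351562]]
[70.8 73.  75.1 79.7 91. ]
```

Emit:
step_arm(plan=[{"offset": [41.8,-47.2,-3],"rot": [0,0,29],"gripper": 8.5},{"offset": [41.8,-47.2,-3],"rot": [0,0,29],"gripper": 8.5},{"offset": [41.8,-47.2,-3],"rot": [0,0,29],"gripper": 8.5},{"offset": [41.8,-47.2,-3],"rot": [0,0,29],"gripper": 8.5},{"offset": [41.8,-47.2,-3],"rot": [0,0,29],"gripper": 8.5},{"offset": [41.8,-47.2,-3],"rot": [0,0,29],"gripper": 8.5},{"offset": [41.8,-47.2,-3],"rot": [0,0,29],"gripper": 8.5},{"offset": [41.8,-47.2,-3],"rot": [0,0,29],"gripper": 8.5},{"offset": [41.8,-47.2,-3],"rot": [0,0,29],"gripper": 8.5},{"offset": [41.8,-47.2,-3],"rot": [0,0,29],"gripper": 8.5},{"offset": [41.8,-47.2,-3],"rot": [0,0,29],"gripper": 8.5},{"offset": [41.8,-47.2,-3],"rot": [0,0,29],"gripper": 8.5}])

```text
time_s: 1.3
eef_pos: [392.1, 101.3, 332.5]
ee_rot: [0.0, 0.999, -0.034, 0.0]
force: [1.2, -0.8, 0.0]
grip_width: 0.996
grip_force: 0.0
```

```bash
python3 - <<'E'
from h import *
c=grab("wrist"); save(c,"w0"); np.save("w0.npy",cloud(c)); print(c["mount"],c["K"][0,0]); s=sense(); print(s["joints"],s["eef_pos"])
E
```

```text
[[ 1.45486581e-04 -9.51963018e-01 -3.06212983e-01  7.85378475e+01]
 [ 9.99999934e-01  3.63341313e-05  3.62159113e-04  7.90809062e-01]
 [-3.33636100e-04 -3.06213015e-01  9.51962960e-01 -6.98384297e+01]
 [ 0.00000000e+00  0.00000000e+00  0.00000000e+00  1.00000000e+00]] 407.7177683162767
[-0.0247551   0.02325909  1.7672224   0.00295751  1.35012718  1.60727807] [392.60732466 107.14201963 332.69531522]
```

View pics/w0.png

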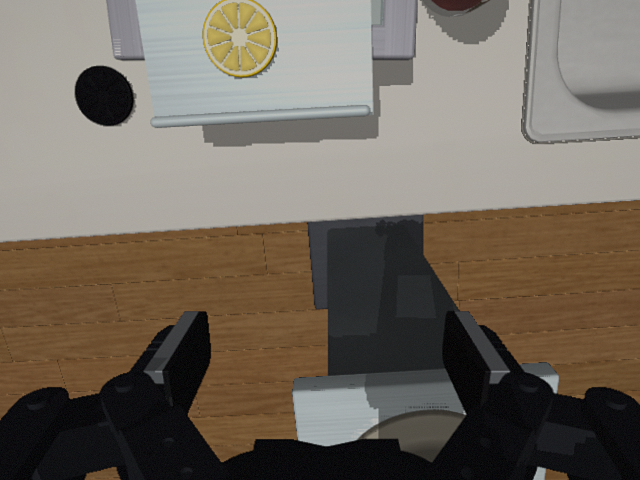

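The wrist picture shows the lip's rolled rim from (152,122) to (370,110), slice_3 at (240,37), and the black decoy disc at (105,95). Next I tilt the tool forward to see the sheet and the opening.

Emit:
step_arm(plan=[{"offset": [-3,-2,-2],"rot": [0,45,0],"gripper": 8.5},{"offset": [-3,-2,-2],"rot": [0,45,0],"gripper": 8.5},{"offset": [-3,-2,-2],"rot": [0,45,0],"gripper": 8.5},{"offset": [-3,-2,-2],"rot": [0,45,0],"gripper": 8.5},{"offset": [-3,-2,-2],"rot": [0,45,0],"gripper": 8.5},{"offset": [-3,-2,-2],"rot": [0,45,0],"gripper": 8.5},{"offset": [-3,-2,-2],"rot": [0,45,0],"gripper": 8.5},{"offset": [-3,-2,-2],"rot": [0,45,0],"gripper": 8.5}])

```text
time_s: 2.15
eef_pos: [363.7, 121.0, 352.5]
ee_rot: [0.013, 0.924, -0.032, 0.382]
force: [0.1, -0.2, 0.7]
grip_width: 0.992
grip_force: 0.0
```

```bash
python3 - <<'E'
from h import *
c=grab("wrist"); save(c,"w1"); np.save("w1.npy",cloud(c)); s=sense(); print(s["joints"],s["eef_pos"],s["ee_rot"])
E
```

```text
[ 0.05673373 -0.30761086  2.1325894  -0.17187646  0.54250537  1.80731772] [363.82601217 120.99227041 352.60459705] [ 0.0130996   0.92349156 -0.03168852  0.3820832 ]
```

View pics/w1.png

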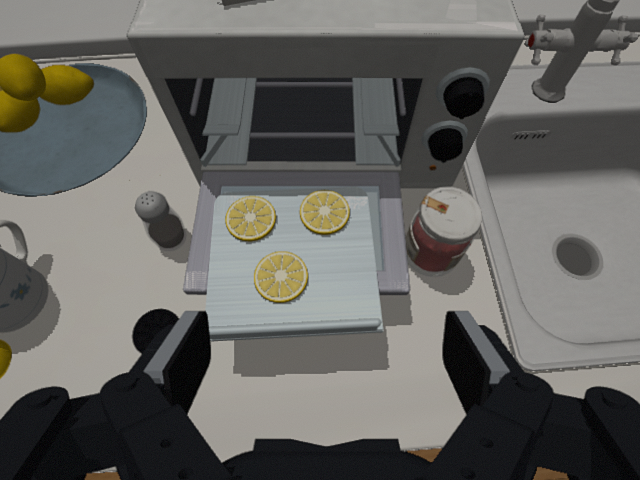

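This picture shows the rim from about (211,337) to (383,325), the sheet's sides from (220,190) to (210,318) and (378,187) to (382,318), and the door's free edge from (184,290) to (408,290). The jam is at (443,230) and the salt at (160,218).

```bash
cat >> h.py <<'E'
def onz(c,uv,z):
    p=cv2.undistortPoints(np.array(uv,float).reshape(-1,1,2),c["K"],c["D"]).reshape(-1,2)
    d=np.c_[p,np.ones(len(p))]@c["T"][:3,:3].T; o=c["T"][:3,3]
    return o+d*((z-o[2])/d[:,2])[:,None]
O=np.array([657.6,131.1]); A=np.radians(-4.02)
def oven(p): 
    d=np.asarray(p)[...,:2]-O; return np.stack([d[...,0]*np.cos(A)+d[...,1]*np.sin(A),-d[...,0]*np.sin(A)+d[...,1]*np.cos(A)],-1)
E
python3 - <<'E'
from h import *
c=grab("wrist"); cv2.imwrite("pics/z1.png",cv2.resize(cv2.cvtColor(c["color"],cv2.COLOR_RGB2BGR)[140:350,130:430],(800,560),interpolation=cv2.INTER_CUBIC))
P=cloud(c)
pr=lambda n,uv,z:print(n,oven(onz(c,uv,z)).round(1).tolist())
pr("lead",[(220,187),(378,187)],74)
pr("side",[(219,210),(210,315),(378,210),(382,315)],74)
pr("rim",[(211,337),(383,325)],96)
pr("door",[(184,282),(408,282),(203,174),(400,174)],70)
pr("slices",[(250,218),(325,213),(281,276)],80)
for u,v in[(440,200),(152,200),(160,225)]: print(P[v,u].round(1),oven(P[v,u]).round(1))
# front face points: column and bits above opening
m=np.zeros(P.shape[:2],bool); m[45:70,150:420]=1
q=P[m]; q=q[np.isfinite(q).all(1)]; k=(q[:,2]>205)&(q[:,2]<235); q=q[k]; o=oven(q); print("front",np.percentile(o[:,0],[5,50,95]).round(1), np.polyfit(o[:,1],o[:,0],1))
# oven groove structures
for uv in[(205,160),(400,160),(235,100),(375,100)]: print(uv,oven(P[uv[1],uv[0]]).round(1),P[uv[1],uv[0],2].round(1))
for v in (332,):
  for u in range(215,380,40): print(u,P[v,u].round(1), P[300,u].round(1), oven(P[v,u]).round(1))
E
```

```text
lead [[-28.0, 88.8], [-27.7, -89.5]]
side [[-58.1, 86.2], [-175.7, 80.7], [-57.9, -87.8], [-175.2, -85.1]]
rim [[-202.0, 70.8], [-190.8, -82.4]]
door [[-140.5, 112.7], [-139.9, -114.0], [-7.2, 112.1], [-6.9, -116.7]]
slices [[-71.6, 50.0], [-65.3, -29.9], [-137.6, 13.5]]
[587.4 -13.9  98. ] [ -59.9 -149.5]
[614.2 289.9  88.6] [-54.4 155.3]
[599.4 289.9  59.8] [-69.2 154.3]
front [0.9 2.  3.1] [-4.76652793e-04  1.99292516e+00]
(205, 160) [  7.1 109.7] 77.6
(400, 160) [   5.5 -116.1] 80.1
(235, 100) [97.5 83.5] 82.0
(375, 100) [ 96.5 -91.9] 83.0
215 [466.  213.2  93.4] [502.6 219.6  74.8] [-196.9   68.5]
255 [463.2 177.   95.3] [500.3 180.7  73.8] [-197.2   32.1]
295 [463.7 142.   83.9] [497.5 141.5  74.3] [-194.2   -2.7]
335 [463.3 105.   75.1] [495.4 102.4  72.6] [-192.   -39.7]
375 [461.2  67.1  72.8] [492.5  63.3  73.2] [-191.4  -77.6]
```

View pics/z1.png

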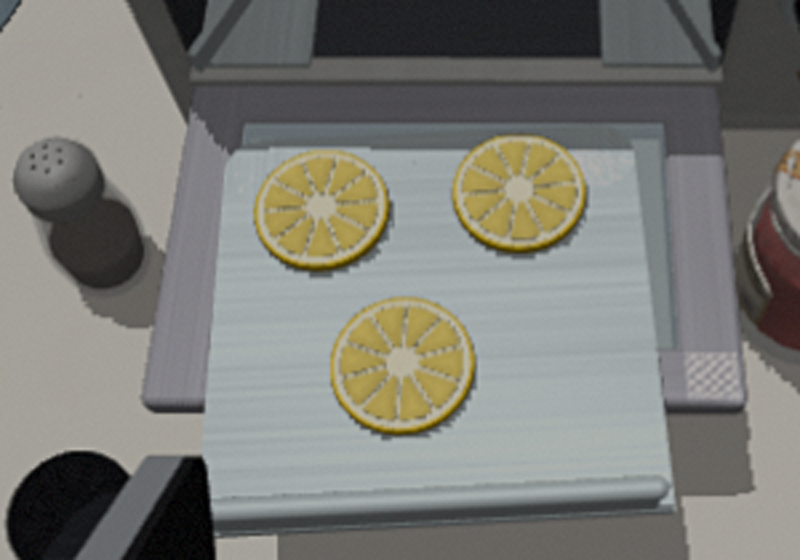

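```bash
python3 - <<'E'
from h import *
c=grab("wrist")
import h; h.O=O+np.array([1.5,-1.5])
f=lambda q:[(130+.375*u,140+.375*v) for u,v in q]
pr=lambda n,uv,z:print(n,oven(onz(c,f(uv),z)).round(1).tolist())
pr("lead L/R",[(245,150),(620,150)],74)
pr("left side",[(222,200),(208,440)],74)
pr("right side",[(638,200),(662,440)],74)
pr("rim",[(212,495),(668,487)],96)
pr("door edge",[(150,400),(742,400)],70)
pr("slices",[(322,210),(519,193),(403,365)],81)
s=sense();print(oven(s["eef_pos"]), s["time_s"])
E
```

```text
lead L/R [[-41.9, 86.5], [-41.7, -70.2]]
left side [[-66.1, 93.0], [-167.3, 85.2]]
right side [[-65.8, -76.6], [-166.8, -80.7]]
rim [[-193.4, 74.8], [-190.2, -78.9]]
door edge [[-150.6, 110.4], [-150.0, -112.1]]
slices [[-74.6, 50.2], [-66.7, -28.1], [-140.5, 14.5]]
[-293.88102498  -29.30643913] 2.3
```

```bash
cat > k.py <<'E'
from h import *
from scipy.optimize import least_squares
h_,L1,L2,Lt,dy=161,435,389,177,117
def fk(q,p=(161,435,389,177,117),s=1):
    h_,L1,L2,Lt,dy=p
    E=lambda a,x:R.from_euler(a,x)
    Ra=E('z',q[0]); Rb=Ra*E('y',q[1]); Rc=Rb*E('y',q[2]); Rt=Rc*E('z',s*q[3])*E('y',q[4])*E('z',q[5]+np.pi/2)
    return Ra.apply([0,dy,h_])+Rb.apply([0,0,L1])+Rc.apply([0,0,L2])+Rt.apply([0,0,Lt]),Rt
lo=np.array([-2.94,-.97,.19,-1.23,.02,-2.88]);hi=np.array([2.94,2.17,2.56,4.37,3.11,2.88])
D=[([-1.35642350e+00,3.13419188e-01,1.49845530e+00,0,1.33098580,-2.23426679e-01],[222.5,-475.3,303.3]),
([-0.0247551,0.02325909,1.7672224,0.00295751,1.35012718,1.60727807],[392.6,107.1,332.7]),
([0.05673373,-0.30761086,2.1325894,-0.17187646,0.54250537,1.80731772],[363.83,120.99,352.6])]
PAR=least_squares(lambda p:np.ravel([fk(q,p)[0]-np.array(x) for q,x in D]),[161,435,389,177,117.]).x
Rov=R.from_euler('z',A)
OO=O+np.array([1.5,-1.5])
def world(po): return np.r_[OO,0]+Rov.apply(po)
def ik(po,Ro,q0):
    pt=world(po);Rt=Rov*Ro
    f=lambda q:np.r_[(fk(q,PAR)[0]-pt)/100,(fk(q,PAR)[1].inv()*Rt).as_rotvec()]
    r=least_squares(f,np.clip(q0,lo+.01,hi-.01),bounds=(lo,hi)); return r.x,r.cost
def frame(d,xt):  # tool z=d, tool x approx xt
    d=np.array(d,float);d/=np.linalg.norm(d);x=np.array(xt,float);x-=d*(x@d);x/=np.linalg.norm(x)
    return R.from_matrix(np.c_[x,np.cross(d,x),d])
E
python3 - <<'E'
from k import *
print(PAR.round(1)); p,r=fk(D[2][0],PAR); print(p,r.as_quat().round(3), "meas xyzw .923 -.032 .382 .013")
q0=np.array([0,.1,2.,0,.5,-1.3])
for p in(55,60,65):
  for x in(-205,-120,-60,15):
    pr=np.radians(p); d=[np.cos(pr),0,-np.sin(pr)]
    tcp=[x-11*np.sin(pr)-60*np.cos(pr),0,73+11*np.cos(pr)+60*np.sin(pr)]
    q,c=ik(tcp,frame(d,[-1,0,0]),q0); print("push",p,x,np.round(tcp,0),q.round(2),round(c,5))
print("door")
for d in([0,-.7,-.7],[0.2,-.7,-.7],[0.3,-.55,-.78]):
  d=np.array(d)/np.linalg.norm(d)
  for th in(0,20,40,60,80,90):
    t=np.radians(th); r=128
    c=np.array([-9-r*np.cos(t)-7*np.sin(t)-12*np.sin(t),110,63+r*np.sin(t)-(7+12)*np.cos(t)]) # finger axis pt
    tcp=c-d*30
    for xt in([1,0,0],[-1,0,0]):
      best=min((ik(tcp,frame(d,xt),q0) for q0 in(np.array([.3,.3,1.8,-.8,.9,a]) for a in(-1,1,2.))),key=lambda z:z[1]); print(np.round(d,2),th,np.round(tcp),xt[0],best[0].round(2),round(best[1],5))
E
```

```text
[160.9 437.6 388.5 180.8 116.2]
[363.987589   121.09593446 352.23973336] [ 0.923 -0.032  0.382  0.013] meas xyzw .923 -.032 .382 .013
push 55 -205 [-248.    0.  128.] [ 0.12  0.21  2.29 -1.23  0.11 -0.19] 0.0
push 55 -120 [-163.    0.  128.] [ 0.08  0.35  2.08 -0.7   0.13 -0.75] 0.0
push 55 -60 [-103.    0.  128.] [ 0.06  0.45  1.92 -0.43  0.18 -1.04] 0.0
push 55 15 [-28.   0. 128.] [ 0.04  0.57  1.7  -0.25  0.26 -1.24] 0.0
push 60 -205 [-245.    0.  130.] [ 0.11  0.22  2.24 -0.5   0.19 -0.93] 0.0
push 60 -120 [-160.    0.  130.] [ 0.07  0.36  2.03 -0.3   0.24 -1.15] 0.0
push 60 -60 [-100.    0.  130.] [ 0.06  0.46  1.87 -0.21  0.3  -1.26] 0.0
push 60 15 [-25.   0. 130.] [ 0.04  0.59  1.64 -0.14  0.39 -1.34] 0.0
push 65 -205 [-240.    0.  132.] [ 0.1   0.23  2.19 -0.25  0.3  -1.18] 0.0
push 65 -120 [-155.    0.  132.] [ 0.07  0.37  1.97 -0.16  0.37 -1.29] 0.0
push 65 -60 [-95.   0. 132.] [ 0.05  0.48  1.81 -0.12  0.43 -1.35] 0.0
push 65 15 [-20.   0. 132.] [ 0.04  0.61  1.58 -0.09  0.52 -1.4 ] 0.0
door
[ 0.   -0.71 -0.71] 0 [-137.  131.   65.] 1 [ 0.46  0.92  1.29 -0.66  1.44  2.37] 
[... 2307 characters left out ...]
8  1.09 -0.69] 0.0
[ 0.3  -0.55 -0.78] 40 [-128.  126.  154.] 1 [ 0.45  0.68  1.45 -0.75  1.16  2.36] 0.0
[ 0.3  -0.55 -0.78] 40 [-128.  126.  154.] -1 [ 0.45  0.68  1.45 -0.75  1.16 -0.78] 0.0
[ 0.3  -0.55 -0.78] 60 [-98. 126. 188.] 1 [ 0.43  0.69  1.34 -0.73  1.22  2.27] 0.0
[ 0.3  -0.55 -0.78] 60 [-98. 126. 188.] -1 [ 0.43  0.69  1.34 -0.73  1.22 -0.87] 0.0
[ 0.3  -0.55 -0.78] 80 [-59. 126. 209.] 1 [ 0.4   0.74  1.19 -0.71  1.28  2.18] 0.0
[ 0.3  -0.55 -0.78] 80 [-59. 126. 209.] -1 [ 0.4   0.74  1.19 -0.71  1.28 -0.96] 0.0
[ 0.3  -0.55 -0.78] 90 [-37. 126. 214.] 1 [ 0.38  0.78  1.1  -0.71  1.3   2.14] 0.0
[ 0.3  -0.55 -0.78] 90 [-37. 126. 214.] -1 [ 0.38  0.78  1.1  -0.71  1.3  -1.01] 0.0
```

Emit:
step_arm(plan=[{"offset": [0,0,0],"rot": [0,0,-102],"gripper": 8.5},{"offset": [0,0,0],"rot": [0,0,-102],"gripper": 8.5},{"offset": [0,0,0],"rot": [0,0,-102],"gripper": 8.5},{"offset": [0,0,0],"rot": [0,0,-102],"gripper": 8.5},{"offset": [0,0,0],"rot": [0,0,-102],"gripper": 8.5},{"offset": [0,0,0],"rot": [0,0,-102],"gripper": 8.5},{"offset": [0,0,0],"rot": [0,0,-102],"gripper": 8.5},{"offset": [0,0,0],"rot": [0,0,-102],"gripper": 8.5},{"offset": [0,0,0],"rot": [0,0,-102],"gripper": 8.5},{"offset": [0,0,0],"rot": [0,0,-102],"gripper": 8.5},{"offset": [0,0,0],"rot": [0,0,-102],"gripper": 8.5},{"offset": [0,0,0],"rot": [0,0,-102],"gripper": 8.5}])

```text
time_s: 3.5
eef_pos: [363.8, 121.0, 352.5]
ee_rot: [0.306, 0.604, 0.7, 0.229]
force: [-0.3, -0.4, 0.4]
grip_width: 0.997
grip_force: 0.0
```

```bash
cat >> k.py <<'E'
def go(po,Ro,s=None):
    s=s or sense(); q=s["ee_rot"]; Rc=R.from_quat([q[1],q[2],q[3],q[0]]); Rt=Rov*Ro
    off=Rc.inv().apply(world(po)-s["eef_pos"])/10; rv=np.degrees((Rc.inv()*Rt).as_rotvec())
    return off.round(2).tolist(),rv.round(1).tolist(),round(float(np.linalg.norm(off)*10)),round(float(np.linalg.norm(rv)))
def push(p): 
    p=np.radians(p); return frame([np.cos(p),0,-np.sin(p)],[-1,0,0])
def cur():
    s=sense();q=s["ee_rot"]; Rc=Rov.inv()*R.from_quat([q[1],q[2],q[3],q[0]])
    return Rov.inv().apply(s["eef_pos"]-np.r_[OO,0]).round(1), Rc.as_matrix().T.round(3), s["joints"].round(2), s["time_s"], s["force"].round(1)
E
python3 - <<'E'
from k import *
for x in cur(): print(x)
print(go([-265,5,250],push(62)))
E
```

```text
[-293.9  -29.3  352.5]
[[-0.153  0.977 -0.151]
 [ 0.691  0.215  0.69 ]
 [ 0.707  0.001 -0.708]]
[ 0.06 -0.31  2.13 -0.17  0.54  0.02]
3.5
[-0.3 -0.4  0.4]
([4.45, -4.34, 9.3], [11.5, 14.2, -77.0], 112, 79)
```

Emit:
step_arm(plan=[{"offset": [4.45,-4.34,9.3],"rot": [11.5,14.2,-77],"gripper": 8.5},{"offset": [4.45,-4.34,9.3],"rot": [11.5,14.2,-77],"gripper": 8.5},{"offset": [4.45,-4.34,9.3],"rot": [11.5,14.2,-77],"gripper": 8.5},{"offset": [4.45,-4.34,9.3],"rot": [11.5,14.2,-77],"gripper": 8.5},{"offset": [4.45,-4.34,9.3],"rot": [11.5,14.2,-77],"gripper": 8.5},{"offset": [4.45,-4.34,9.3],"rot": [11.5,14.2,-77],"gripper": 8.5},{"offset": [4.45,-4.34,9.3],"rot": [11.5,14.2,-77],"gripper": 8.5},{"offset": [4.45,-4.34,9.3],"rot": [11.5,14.2,-77],"gripper": 8.5},{"offset": [4.45,-4.34,9.3],"rot": [11.5,14.2,-77],"gripper": 8.5},{"offset": [4.45,-4.34,9.3],"rot": [11.5,14.2,-77],"gripper": 8.5},{"offset": [4.45,-4.34,9.3],"rot": [11.5,14.2,-77],"gripper": 8.5}])

```text
time_s: 4.6
eef_pos: [395.3, 153.6, 250.0]
ee_rot: [0.243, 0.037, 0.969, -0.007]
force: [-0.2, -0.5, 0.3]
grip_width: 0.997
grip_force: 0.0
```

```bash
python3 - <<'E'
from k import *
for x in cur(): print(x)
p=62;pr=np.radians(p);z=74+11*np.cos(pr)+60*np.sin(pr); print(z)
print(go([-265,5,z],push(62)))
c=grab("wrist"); save(c,"w2"); P=cloud(c)
m=c["depth"]>0; Q=P[m]; o=oven(Q)+0; 
# fingertip points in tool frame: near points
Tt=np.linalg.inv(c["T"]@np.linalg.inv(np.array(c["mount"])))
L=Q@Tt[:3,:3].T+Tt[:3,3]; k=(L[:,2]>20)&(L[:,2]<90)&(abs(L[:,0])<20)&(abs(L[:,1])<65); print(len(L[k]),L[k][:,2].max(),np.percentile(L[k],[2,98],axis=0).round(1))
# rim: highest points near x -200
b=(oven(Q)[:,0]-1.5>-225)&(oven(Q)[:,0]<-170)&(abs(o[:,1])<90)&(Q[:,2]>86)&(Q[:,2]<105)
rr=np.c_[oven(Q)[b]-[1.5,-1.5],Q[b][:,2]]; print(len(rr),np.percentile(rr,[2,50,98],axis=0).round(1),np.polyfit(rr[:,1],rr[:,0],1))
E
```

```text
[-264.8    5.4  250. ]
[[-0.882  0.007 -0.471]
 [ 0.006  1.     0.005]
 [ 0.471  0.002 -0.882]]
[ 0.13  0.    2.08 -0.17  0.58 -1.24]
4.6
[-0.2 -0.5  0.3]
132.1410427621804
([5.56, -0.1, 10.39], [0.1, 0.1, -0.4], 118, 0)
9514 60.395711231743796 [[ -9.6 -55.4  21.5]
 [ 11.6  53.9  57.4]]
4167 [[-201.1  -74.2   86.3]
 [-195.8    2.6   93.7]
 [-189.4   77.2   96.2]] [-5.53997025e-02 -1.95631469e+02]
```

View pics/w2.png

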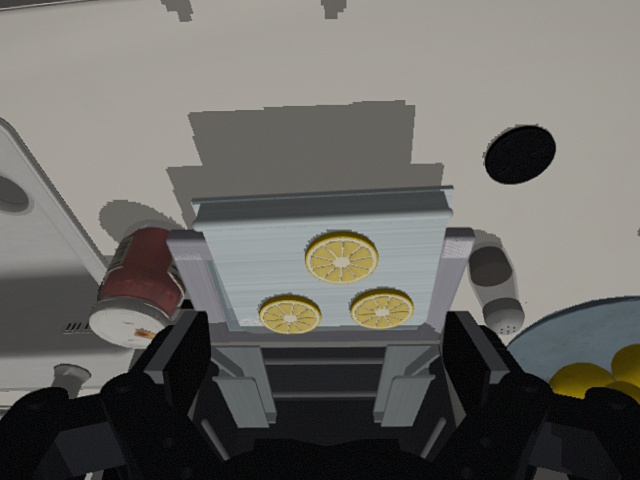

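The wrist picture (flipped) shows the fingertips at (195,320) and (460,320), the lip at the top from (195,205) to (450,190), and three slices on the sheet. Jam at (140,290) and salt at (495,285) are clear. I'll descend and start pushing the lip with both fingertips.

Emit:
step_arm(plan=[{"offset": [5.56,-0.1,10.39],"rot": [0,0,-0.4],"gripper": 8.5},{"offset": [5.56,-0.1,10.39],"rot": [0,0,-0.4],"gripper": 8.5},{"offset": [5.56,-0.1,10.39],"rot": [0,0,-0.4],"gripper": 8.5},{"offset": [5.56,-0.1,10.39],"rot": [0,0,-0.4],"gripper": 8.5},{"offset": [4.68,-0.1,10.86],"rot": [0,0,-0.4],"gripper": 8.5},{"offset": [3.8,-0.1,11.33],"rot": [0,0,-0.4],"gripper": 8.5},{"offset": [3.36,-0.1,11.57],"rot": [0,0,-0.4],"gripper": 8.5},{"offset": [2.92,-0.12,11.8],"rot": [0,0,-0.4],"gripper": 8.5},{"offset": [2.48,-0.14,12.04],"rot": [0,0,-0.4],"gripper": 8.5},{"offset": [2.04,-0.16,12.27],"rot": [0,0,-0.4],"gripper": 8.5},{"offset": [1.6,-0.18,12.51],"rot": [0,0,-0.4],"gripper": 8.5},{"offset": [1.15,-0.2,12.74],"rot": [0,0,-0.4],"gripper": 8.5}])

```text
time_s: 5.85
eef_pos: [444.9, 148.2, 132.2]
ee_rot: [0.242, 0.033, 0.97, -0.008]
force: [-2.3, -0.0, 2.3]
grip_width: 0.993
grip_force: 1.7
```

```bash
cat > st.py <<'E'
from k import *
for x in cur(): print(x)
c=grab("wrist"); import sys; save(c,sys.argv[1]); P=cloud(c); Q=P[c["depth"]>0]; o=oven(Q)-[1.5,-1.5]
x0=float(sys.argv[2])
b=(o[:,0]>x0-12)&(o[:,0]<x0+18)&(abs(o[:,1])<88)&(Q[:,2]>88)&(Q[:,2]<101)
rr=np.c_[o[b],Q[b][:,2]]
if b.sum()>50: print("rim",b.sum(),np.percentile(rr,[2,50,98],axis=0).round(1),np.polyfit(rr[:,1],rr[:,0],1).round(4))
E
python3 st.py w3 -177
```

```text
[-215.     3.6  132.2]
[[-0.882 -0.002 -0.47 ]
 [-0.002  1.     0.001]
 [ 0.47   0.002 -0.882]]
[ 0.1   0.32  2.1  -0.32  0.25 -1.1 ]
5.85
[-2.3 -0.   2.3]
rim 7262 [[-186.8  -75.5   88.2]
 [-179.1    1.5   93. ]
 [-175.4   75.2   96.3]] [-2.500000e-03 -1.791276e+02]
```

Emit:
step_arm(plan=[{"offset": [-0.53,0,0.28],"rot": [0,0,0],"gripper": 8.5},{"offset": [-1.06,0,0.56],"rot": [0,0,0],"gripper": 8.5},{"offset": [-1.59,0,0.85],"rot": [0,0,0],"gripper": 8.5},{"offset": [-2.12,0,1.13],"rot": [0,0,0],"gripper": 8.5},{"offset": [-2.65,-0.05,1.41],"rot": [0,0,0],"gripper": 8.5},{"offset": [-3.18,-0.05,1.69],"rot": [0,0,0],"gripper": 8.5},{"offset": [-3.7,-0.05,1.97],"rot": [0,0,0],"gripper": 8.5},{"offset": [-4.23,-0.05,2.26],"rot": [0,0,0],"gripper": 8.5},{"offset": [-4.76,-0.05,2.54],"rot": [0,0,0],"gripper": 8.5},{"offset": [-5.29,-0.05,2.82],"rot": [0,0,0],"gripper": 8.5},{"offset": [-5.82,-0.05,3.1],"rot": [0,0,0],"gripper": 8.5},{"offset": [-6.35,-0.05,3.38],"rot": [0,0,0],"gripper": 8.5}])

```text
time_s: 7.1
eef_pos: [516.9, 142.9, 132.3]
ee_rot: [0.242, 0.033, 0.97, -0.008]
force: [-2.1, 0.4, -0.9]
grip_width: 0.993
grip_force: 0.9
```

```bash
python3 st.py w4 -105
```

```text
[-142.8    3.3  132.3]
[[-0.882 -0.002 -0.471]
 [-0.002  1.     0.001]
 [ 0.471  0.002 -0.882]]
[ 0.07  0.43  1.91 -0.21  0.32 -1.24]
7.1
[-2.1  0.4 -0.9]
rim 7316 [[-114.9  -75.8   88.2]
 [-106.7    1.2   93. ]
 [-103.3   74.7   96.4]] [-2.500000e-03 -1.068697e+02]
```

View pics/w4.png

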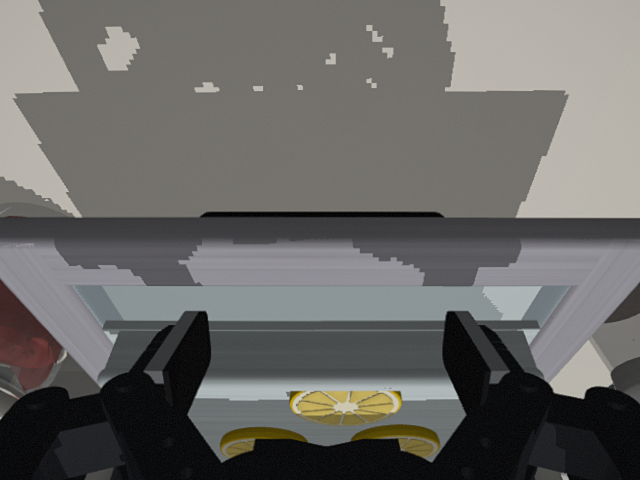

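The sheet is straight and centred on the door, and all three slices are still on it (345,405), (262,440), (395,440). I'll keep pushing.

Emit:
step_arm(plan=[{"offset": [-0.53,0,0.28],"rot": [0,0,0],"gripper": 8.5},{"offset": [-1.06,0,0.56],"rot": [0,0,0],"gripper": 8.5},{"offset": [-1.59,0,0.85],"rot": [0,0,0],"gripper": 8.5},{"offset": [-2.12,0,1.13],"rot": [0,0,0],"gripper": 8.5},{"offset": [-2.65,0,1.41],"rot": [0,0,0],"gripper": 8.5},{"offset": [-3.18,0,1.69],"rot": [0,0,0],"gripper": 8.5},{"offset": [-3.7,0,1.97],"rot": [0,0,0],"gripper": 8.5},{"offset": [-4.23,0,2.26],"rot": [0,0,0],"gripper": 8.5},{"offset": [-4.76,0,2.54],"rot": [0,0,0],"gripper": 8.5},{"offset": [-5.29,0,2.82],"rot": [0,0,0],"gripper": 8.5},{"offset": [-5.82,0,3.1],"rot": [0,0,0],"gripper": 8.5},{"offset": [-6.35,0,3.38],"rot": [0,0,0],"gripper": 8.5}])

```text
time_s: 8.35
eef_pos: [588.6, 138.0, 132.3]
ee_rot: [0.242, 0.033, 0.97, -0.008]
force: [-2.3, -0.3, -0.7]
grip_width: 0.998
grip_force: 1.1
```

```bash
python3 st.py w5 -33
```

```text
[-70.9   3.5 132.3]
[[-0.882 -0.002 -0.471]
 [-0.002  1.     0.001]
 [ 0.47   0.002 -0.882]]
[ 0.05  0.55  1.71 -0.15  0.4  -1.33]
8.35
[-2.3 -0.3 -0.7]
rim 7514 [[-42.8 -75.6  88.2]
 [-34.8   1.4  93.2]
 [-31.1  74.6  96.6]] [-2.40000e-03 -3.49044e+01]
```

Emit:
step_arm(plan=[{"offset": [-0.53,0,0.28],"rot": [0,0,0],"gripper": 8.5},{"offset": [-1.06,0,0.56],"rot": [0,0,0],"gripper": 8.5},{"offset": [-1.59,0,0.85],"rot": [0,0,0],"gripper": 8.5},{"offset": [-2.12,0,1.13],"rot": [0,0,0],"gripper": 8.5},{"offset": [-2.65,0,1.41],"rot": [0,0,0],"gripper": 8.5},{"offset": [-3.18,0,1.69],"rot": [0,0,0],"gripper": 8.5},{"offset": [-3.53,0,1.88],"rot": [0,0,0],"gripper": 8.5},{"offset": [-3.7,0,1.97],"rot": [0,0,0],"gripper": 8.5},{"offset": [-3.8,0,2.02],"rot": [0,0,0],"gripper": 8.5},{"offset": [-3.88,0,2.07],"rot": [0,0,0],"gripper": 8.5}])

```text
time_s: 9.4
eef_pos: [632.0, 135.1, 132.4]
ee_rot: [0.242, 0.033, 0.97, -0.008]
force: [-2.4, -0.5, -0.3]
grip_width: 0.997
grip_force: 1.0
```

Emit:
step_arm(plan=[{"offset": [-0.09,0,0.05],"rot": [0,0,0],"gripper": 8.5},{"offset": [-0.18,0,0.09],"rot": [0,0,0],"gripper": 8.5},{"offset": [-0.26,0,0.14],"rot": [0,0,0],"gripper": 8.5}])

```text
time_s: 9.7
eef_pos: [635.0, 134.9, 132.4]
ee_rot: [0.243, 0.033, 0.97, -0.008]
force: [-2.7, -0.1, 0.5]
grip_width: 0.998
grip_force: 1.0
```

Emit:
step_arm(plan=[{"offset": [-0.09,0,0.05],"rot": [0,0,0],"gripper": 8.5},{"offset": [-0.18,0,0.09],"rot": [0,0,0],"gripper": 8.5}])

```text
time_s: 9.9
eef_pos: [637.1, 134.8, 132.5]
ee_rot: [0.243, 0.033, 0.97, -0.008]
force: [-1.9, 0.3, 0.1]
grip_width: 0.997
grip_force: 1.0
```

Emit:
step_arm(plan=[{"offset": [-0.09,0,0.05],"rot": [0,0,0],"gripper": 8.5},{"offset": [-0.18,0,0.09],"rot": [0,0,0],"gripper": 8.5}])

```text
time_s: 10.1
eef_pos: [639.1, 134.6, 132.4]
ee_rot: [0.242, 0.033, 0.97, -0.008]
force: [-1.2, 0.1, 0.0]
grip_width: 0.993
grip_force: 0.9
```

Emit:
step_arm(plan=[{"offset": [-0.09,0,0.05],"rot": [0,0,0],"gripper": 8.5}])

```text
time_s: 10.2
eef_pos: [639.7, 134.6, 132.3]
ee_rot: [0.242, 0.033, 0.97, -0.008]
force: [-9.8, 1.2, 3.8]
grip_width: 0.992
grip_force: 4.6
```

Emit:
step_arm(plan=[{"offset": [-0.09,0,0.05],"rot": [0,0,0],"gripper": 8.5},{"offset": [-0.09,0,0.05],"rot": [0,0,0],"gripper": 8.5}])

```text
time_s: 10.4
eef_pos: [640.0, 134.7, 132.2]
ee_rot: [0.241, 0.033, 0.97, -0.008]
force: [-11.3, 0.7, 5.6]
grip_width: 1.0
grip_force: 6.1
```

```bash
python3 st.py w6 18
```

```text
[-19.4   3.8 132.2]
[[-0.884 -0.002 -0.468]
 [-0.002  1.     0.001]
 [ 0.468  0.002 -0.884]]
[ 0.04  0.63  1.56 -0.11  0.47 -1.37]
10.4
[-11.3   0.7   5.6]
rim 6394 [[  7.8 -75.8  88.2]
 [ 16.2   1.3  92.2]
 [ 20.   76.4  96.3]] [-5.90000e-03  1.61683e+01]
```

View pics/w6.png

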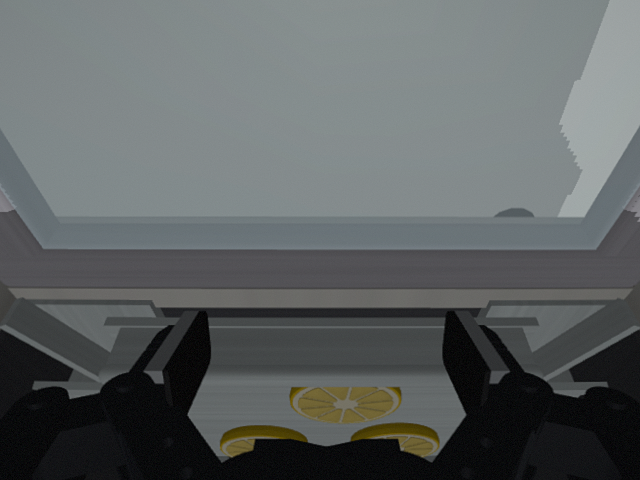

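The sheet is fully home: it is against the stops at 11 N with the lip straight, and the slices are at (345,405), (262,440) and (395,440). Now I back out and plan the door lift.

Emit:
step_arm(plan=[{"offset": [2.65,0,-1.6],"rot": [0,0,0],"gripper": 8.5},{"offset": [6,0,-4],"rot": [0,0,0],"gripper": 6},{"offset": [9.7,0,-7.5],"rot": [0,0,0],"gripper": 3},{"offset": [13.5,0,-11],"rot": [0,0,0],"gripper": 0},{"offset": [17.6,0,-14],"rot": [0,0,0],"gripper": 0},{"offset": [20.5,0,-16.5],"rot": [0,0,0],"gripper": 0},{"offset": [22,0,-17],"rot": [0,0,0],"gripper": 0},{"offset": [22,0,-17],"rot": [0,0,0],"gripper": 0}])

```text
time_s: 11.25
eef_pos: [366.5, 153.3, 179.4]
ee_rot: [0.243, 0.032, 0.969, -0.008]
force: [0.3, 0.3, 0.2]
grip_width: 0.006
grip_force: 0.0
```

```bash
cat > d.py <<'E'
from k import *
d=np.array([.15,-.8,-.58]); d/=np.linalg.norm(d)
F=frame(d,[-1,0,0])
def tcp(th,r=125,s=46,press=0):
    t=np.radians(th); h=11*np.sin(t)+17.7*np.cos(t)-press
    return np.array([-9-r*np.cos(t)-(7+h)*np.sin(t),115,63+r*np.sin(t)-(7+h)*np.cos(t)])-s*d
E
python3 - <<'E'
from d import *
for x in cur(): print(x)
q=np.array([.4,.7,1.5,-.8,1.2,-.7])
for th in(0,20,40,60,80): q,c=ik(tcp(th),F,q); print(th,tcp(th).round(),q.round(2),round(c,6))
for t in([-225,152,160],[-225,152,58],[-215,152,230]): q,c=ik(t,F,q); print(t,q.round(2),round(c,6))
print(go([-225,152,180],F))
E
```

```text
[-293.6    3.1  179.4]
[[-0.882 -0.003 -0.472]
 [-0.004  1.     0.001]
 [ 0.472  0.003 -0.882]]
[ 0.15  0.08  2.24 -0.29  0.36 -1.11]
11.25
[0.3 0.3 0.2]
0 [-141.  152.   65.] [ 0.53  0.96  1.28 -0.85  1.47 -0.7 ] 0.0
20 [-143.  152.  107.] [ 0.53  0.9   1.28 -0.84  1.51 -0.74] 0.0
40 [-129.  152.  149.] [ 0.52  0.87  1.22 -0.84  1.57 -0.82] 0.0
60 [-100.  152.  185.] [ 0.5   0.87  1.1  -0.86  1.63 -0.92] 0.0
80 [-58. 152. 209.] [ 0.47  0.93  0.91 -0.88  1.68 -1.03] 0.0
[-225, 152, 160] [ 0.61  0.72  1.47 -0.8   1.55 -0.69] 0.0
[-225, 152, 58] [ 0.61  0.87  1.5  -0.81  1.42 -0.56] 0.0
[-215, 152, 230] [ 0.6   0.65  1.39 -0.81  1.65 -0.81] 0.0
([-6.11, 14.87, 3.22], [51.7, 18.1, -17.0], 164, 57)
```

Emit:
step_arm(plan=[{"offset": [-6.11,14.87,3.22],"rot": [51.7,18.1,-17],"gripper": 0},{"offset": [-6.11,14.87,3.22],"rot": [51.7,18.1,-17],"gripper": 0},{"offset": [-6.11,14.87,3.22],"rot": [51.7,18.1,-17],"gripper": 0},{"offset": [-6.11,14.87,3.22],"rot": [51.7,18.1,-17],"gripper": 0},{"offset": [-6.11,14.87,3.22],"rot": [51.7,18.1,-17],"gripper": 0},{"offset": [-6.11,14.87,3.22],"rot": [51.7,18.1,-17],"gripper": 0},{"offset": [-6.11,14.87,3.22],"rot": [51.7,18.1,-17],"gripper": 0},{"offset": [-6.11,14.87,3.22],"rot": [51.7,18.1,-17],"gripper": 0},{"offset": [-6.11,14.87,3.22],"rot": [51.7,18.1,-17],"gripper": 0}])

```text
time_s: 12.15
eef_pos: [447.2, 296.9, 178.4]
ee_rot: [0.051, -0.003, 0.889, -0.455]
force: [0.2, -1.0, 0.6]
grip_width: 0.001
grip_force: 0.0
```

```bash
python3 - <<'E'
from d import *
for x in cur(): print(x)
# finger shape & surroundings in tool frame
c=grab("wrist"); P=cloud(c); Q=P[c["depth"]>0]; Tt=np.linalg.inv(c["T"]@np.linalg.inv(np.array(c["mount"])))
L=Q@Tt[:3,:3].T+Tt[:3,3]; k=(L[:,2]>0)&(L[:,2]<85)&(abs(L[:,0])<40)&(abs(L[:,1])<60)
for z in range(0,80,10):
    j=k&(L[:,2]>=z)&(L[:,2]<z+10)
    if j.sum()>5: print(z,np.percentile(L[j],[1,99],axis=0).round(0).tolist())
for t in([-225,152,57],[-142,152,57],[-142,152,65]): print(go(t,F))
E
```

```text
[-223.1  152.   178.4]
[[-0.989 -0.121 -0.087]
 [-0.     0.588 -0.809]
 [ 0.149 -0.8   -0.582]]
[ 0.61  0.73  1.4  -0.8   1.59 -0.73]
12.15
[ 0.2 -1.   0.6]
0 [[-8.0, -48.0, 0.0], [18.0, 48.0, 10.0]]
10 [[-8.0, -40.0, 10.0], [13.0, 39.0, 20.0]]
20 [[-9.0, -34.0, 20.0], [14.0, 33.0, 30.0]]
30 [[-10.0, -19.0, 30.0], [14.0, 18.0, 40.0]]
40 [[6.0, -14.0, 40.0], [12.0, 13.0, 50.0]]
50 [[6.0, -14.0, 50.0], [12.0, 13.0, 60.0]]
60 [[7.0, -13.0, 60.0], [12.0, 13.0, 70.0]]
70 [[10.0, -3.0, 70.0], [11.0, 5.0, 71.0]]
([1.25, 9.88, 7.06], [0.1, -0.0, -0.0], 122, 0)
([-6.96, 9.88, 8.31], [0.1, -0.0, -0.0], 147, 0)
([-7.03, 9.24, 7.84], [0.1, -0.0, -0.0], 140, 0)
```

```bash
python3 - <<'E'
from d import *
a=[-225,158,61];b=tcp(0,s=54)-[0,0,8.5]; print(b.round(1))
print(go(a,F)[0],go(b,F)[0])
for th in(5,10,15,20,25,30,35,40,45,50,55,60,65,70,75,80): print(th,tcp(th,s=54).round(0),(F.inv().apply(tcp(th,s=54)-b)/10).round(2).tolist())
E
```

```text
[-142.1  158.2   61.1]
[1.14, 9.91, 6.35] [-7.06, 9.92, 7.57]
5 [-144.  158.   80.] [0.01, -1.51, -1.11]
10 [-145.  158.   90.] [0.01, -2.35, -1.72]
15 [-145.  158.  101.] [-0.08, -3.2, -2.33]
20 [-144.  158.  111.] [-0.26, -4.07, -2.94]
25 [-142.  158.  122.] [-0.54, -4.93, -3.54]
30 [-139.  158.  133.] [-0.91, -5.8, -4.11]
35 [-135.  158.  143.] [-1.38, -6.65, -4.67]
40 [-131.  158.  154.] [-1.95, -7.48, -5.19]
45 [-125.  158.  163.] [-2.61, -8.28, -5.68]
50 [-118.  158.  173.] [-3.37, -9.05, -6.12]
55 [-110.  158.  182.] [-4.21, -9.76, -6.52]
60 [-102.  158.  190.] [-5.14, -10.42, -6.86]
65 [-92. 158. 197.] [-6.14, -11.02, -7.15]
70 [-82. 158. 204.] [-7.22, -11.55, -7.37]
75 [-71. 158. 209.] [-8.34, -12.0, -7.53]
80 [-59. 158. 214.] [-9.52, -12.36, -7.62]
```

Emit:
step_arm(plan=[{"offset": [1.1,5,3.2],"rot": [0,0,0],"gripper": 0},{"offset": [1.1,9.9,6.35],"rot": [0,0,0],"gripper": 0},{"offset": [1.1,9.9,6.35],"rot": [0,0,0],"gripper": 0},{"offset": [1.1,9.9,6.35],"rot": [0,0,0],"gripper": 0},{"offset": [-1.5,9.9,6.75],"rot": [0,0,0],"gripper": 0},{"offset": [-4.5,9.9,7.2],"rot": [0,0,0],"gripper": 0},{"offset": [-7.06,9.92,7.57],"rot": [0,0,0],"gripper": 0},{"offset": [-7.06,9.92,7.57],"rot": [0,0,0],"gripper": 0}])

```text
time_s: 13.0
eef_pos: [531.0, 296.2, 64.0]
ee_rot: [0.053, -0.001, 0.889, -0.454]
force: [0.1, -0.9, -0.0]
grip_width: 0.002
grip_force: 0.0
```

```bash
python3 - <<'E'
from d import *
for x in cur(): print(x)
c=grab("scene"); cv2.imwrite("pics/s1.png",cv2.resize(cv2.cvtColor(c["color"],cv2.COLOR_RGB2BGR)[170:340,190:400],(741,600)))
E
```

```text
[-139.5  157.2   64. ]
[[-0.989 -0.118 -0.093]
 [ 0.005  0.59  -0.808]
 [ 0.151 -0.799 -0.582]]
[ 0.54  1.01  1.2  -0.84  1.5  -0.72]
13.0
[ 0.1 -0.9 -0. ]
```

View pics/s1.png

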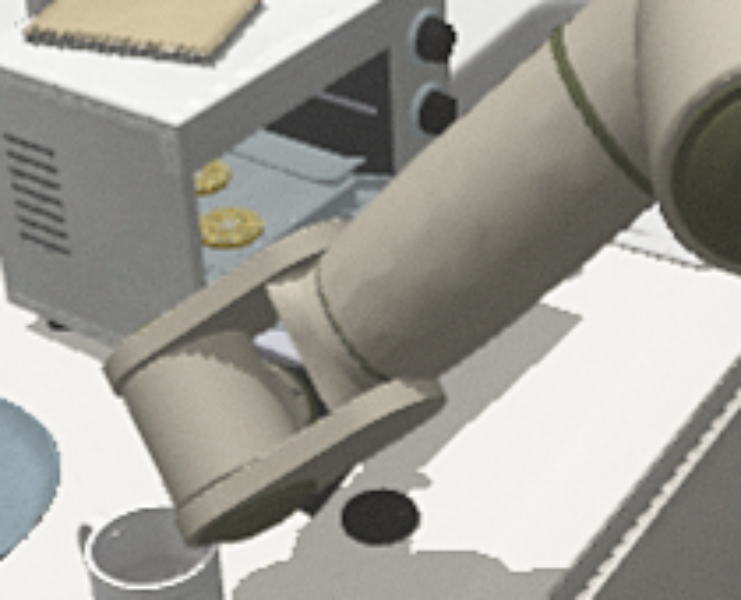

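Emit:
step_arm(plan=[{"offset": [0,-0.8,-0.6],"rot": [0,0,0],"gripper": 0},{"offset": [0.01,-1.5,-1.1],"rot": [0,0,0],"gripper": 0},{"offset": [0.01,-2.35,-1.7],"rot": [0,0,0],"gripper": 0},{"offset": [-0.08,-3.2,-2.3],"rot": [0,0,0],"gripper": 0},{"offset": [-0.26,-4.07,-2.94],"rot": [0,0,0],"gripper": 0},{"offset": [-0.54,-4.93,-3.54],"rot": [0,0,0],"gripper": 0},{"offset": [-0.91,-5.8,-4.11],"rot": [0,0,0],"gripper": 0},{"offset": [-0.91,-5.8,-4.11],"rot": [0,0,0],"gripper": 0}])

```text
time_s: 13.85
eef_pos: [531.3, 296.9, 134.8]
ee_rot: [0.051, -0.002, 0.889, -0.456]
force: [0.1, 1.1, -0.1]
grip_width: 0.003
grip_force: 0.5
```

```bash
cat > dr.py <<'E'
from d import *
for x in cur(): print(x)
for n in("scene","wrist"):
    c=grab(n); P=cloud(c); Q=P[c["depth"]>0]; o=np.c_[oven(Q)-[1.5,-1.5],Q[:,2]]
    rel=o-[-9,0,63]; rad=np.hypot(rel[:,0],rel[:,2]); th=np.degrees(np.arctan2(rel[:,2],-rel[:,0]))
    k=(o[:,1]>-114)&(o[:,1]<-60)&(rad>110)&(rad<150)&(rel[:,2]>-12)&(o[:,0]<20)
    print(n,k.sum(),np.percentile(th[k],[5,25,50,75,95]).round(1) if k.sum() else "")
E
python3 dr.py
```

```text
[-139.2  157.9  134.8]
[[-0.989 -0.12  -0.09 ]
 [ 0.002  0.587 -0.81 ]
 [ 0.15  -0.801 -0.58 ]]
[ 0.54  0.9   1.19 -0.84  1.57 -0.8 ]
13.85
[ 0.1  1.1 -0.1]
scene 74 [ 92.4  93.4  94.2  96.3 102. ]
wrist 2029 [ 26.5  30.4  93.7  94.3 101.1]
```

```bash
python3 - <<'E'
from d import *
c=grab("wrist"); save(c,"w7")
print(cur()[4])
E
```

```text
[-0.3  1.9 -0.9]
```

View pics/w7.png

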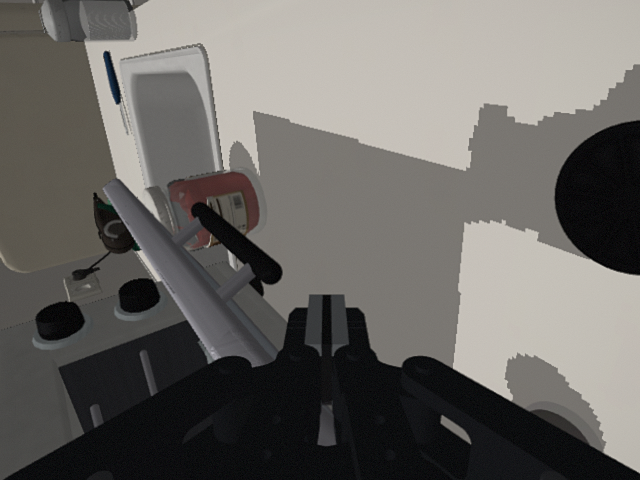

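The wrist picture shows the door raised about 30° on the finger, with its edge running from (105,185) to (270,360), the handle at (235,240), and nothing else touched. Continuing.

Emit:
step_arm(plan=[{"offset": [-0.47,-0.85,-0.56],"rot": [0,0,0],"gripper": 0},{"offset": [-1.04,-1.68,-1.08],"rot": [0,0,0],"gripper": 0},{"offset": [-1.7,-2.48,-1.57],"rot": [0,0,0],"gripper": 0},{"offset": [-2.46,-3.25,-2.01],"rot": [0,0,0],"gripper": 0},{"offset": [-3.3,-3.96,-2.41],"rot": [0,0,0],"gripper": 0},{"offset": [-4.23,-4.62,-2.75],"rot": [0,0,0],"gripper": 0},{"offset": [-5.23,-5.22,-3.04],"rot": [0,0,0],"gripper": 0},{"offset": [-6.31,-5.75,-3.26],"rot": [0,0,0],"gripper": 0},{"offset": [-7.43,-6.2,-3.42],"rot": [0,0,0],"gripper": 0},{"offset": [-8.0,-6.4,-3.48],"rot": [0,0,0],"gripper": 0},{"offset": [-8.0,-6.4,-3.48],"rot": [0,0,0],"gripper": 0}])

```text
time_s: 15.1
eef_pos: [605.1, 291.3, 212.5]
ee_rot: [0.051, -0.002, 0.889, -0.456]
force: [-0.1, 0.1, -0.6]
grip_width: -0.001
grip_force: 0.0
```

```bash
sed -i 's/&(o\[:,0\]<20)/\&(o[:,0]<-12)/' dr.py; python3 dr.py; python3 - <<'E'
from k import *
for t,p in(([-200,150,230],80),([-150,0,235],75),([-90,0,228],75),([-60,0,228],75)): print(t,ik(t,push(p),np.array([.1,.4,1.5,-.1,.6,-1.3])))
E
```

```text
[-65.2 157.5 212.5]
[[-0.989 -0.12  -0.089]
 [ 0.001  0.586 -0.81 ]
 [ 0.149 -0.801 -0.579]]
[ 0.48  0.93  0.91 -0.87  1.7  -1.02]
15.1
[-0.1  0.1 -0.6]
scene 0 
wrist 1316 [73.5 73.8 74.  74.3 77.7]
[-200, 150, 230] (array([ 0.37108255,  0.37866996,  1.61478781, -0.0887142 ,  0.99183316,
       -1.08680452]), np.float64(2.239747560368383e-24))
[-150, 0, 235] (array([ 0.05821145,  0.28197935,  1.74599808, -0.04395044,  0.85435262,
       -1.41787823]), np.float64(1.0474422801727878e-18))
[-90, 0, 228] (array([ 0.04369209,  0.40909688,  1.58522232, -0.03792722,  0.88744563,
       -1.43683576]), np.float64(6.703781202643144e-20))
[-60, 0, 228] (array([ 0.03758049,  0.47020464,  1.49220756, -0.03501271,  0.91912695,
       -1.44545672]), np.float64(8.638351069689608e-30))
```

Emit:
step_arm(plan=[{"offset": [4,0,-0.6],"rot": [0,0,0],"gripper": 0},{"offset": [8,0,-1.2],"rot": [0,0,0],"gripper": 0},{"offset": [12,0,-1.8],"rot": [0,0,0],"gripper": 0},{"offset": [15,-0.8,-2.8],"rot": [0,0,0],"gripper": 0},{"offset": [15,-0.8,-2.8],"rot": [0,0,0],"gripper": 0}])

```text
time_s: 15.7
eef_pos: [449.4, 302.9, 223.0]
ee_rot: [0.051, -0.004, 0.889, -0.456]
force: [1.0, -0.0, 0.7]
grip_width: -0.003
grip_force: 0.0
```

```bash
python3 dr.py; python3 - <<'E'
from k import *
print(go([-150,0,218],push(75)))
E
```

```text
[-221.3  158.2  223. ]
[[-0.988 -0.124 -0.088]
 [-0.002  0.586 -0.81 ]
 [ 0.152 -0.801 -0.579]]
[ 0.62  0.68  1.36 -0.8   1.66 -0.8 ]
15.7
[ 1.  -0.   0.7]
scene 0 
wrist 1000 [73.3 73.7 73.9 74.2 76.6]
([-4.82, -8.92, 13.9], [-53.0, -5.9, 11.1], 172, 54)
```

Emit:
step_arm(plan=[{"offset": [-4.82,-8.92,13.9],"rot": [-53,-5.9,11.1],"gripper": 0},{"offset": [-4.82,-8.92,13.9],"rot": [-53,-5.9,11.1],"gripper": 0},{"offset": [-4.82,-8.92,13.9],"rot": [-53,-5.9,11.1],"gripper": 0},{"offset": [-4.82,-8.92,13.9],"rot": [-53,-5.9,11.1],"gripper": 0},{"offset": [-4.82,-8.92,13.9],"rot": [-53,-5.9,11.1],"gripper": 0},{"offset": [-4.82,-8.92,13.9],"rot": [-53,-5.9,11.1],"gripper": 0},{"offset": [-4.82,-8.92,13.9],"rot": [-53,-5.9,11.1],"gripper": 0},{"offset": [-4.82,-8.92,13.9],"rot": [-53,-5.9,11.1],"gripper": 0},{"offset": [-4.82,-8.92,13.9],"rot": [-53,-5.9,11.1],"gripper": 0}])

```text
time_s: 16.7
eef_pos: [509.9, 139.3, 217.3]
ee_rot: [0.13, 0.035, 0.991, -0.006]
force: [-1.1, 0.5, -0.5]
grip_width: 0.002
grip_force: 0.0
```

```bash
python3 - <<'E'
from k import *
for x in cur(): print(x)
for x in(-100,-76,-70): print(x,go([x,0,218],push(75)))
E
```

```text
[-149.5   -0.8  217.3]
[[-0.966  0.001 -0.258]
 [ 0.002  1.    -0.002]
 [ 0.258 -0.002 -0.966]]
[ 0.06  0.32  1.74 -0.05  0.82 -1.41]
16.7
[-1.1  0.5 -0.5]
-100 ([-4.8, 0.08, 1.21], [-0.1, -0.0, -0.1], 50, 0)
-76 ([-7.12, 0.09, 1.83], [-0.1, -0.0, -0.1], 74, 0)
-70 ([-7.7, 0.09, 1.98], [-0.1, -0.0, -0.1], 80, 0)
```

Emit:
step_arm(plan=[{"offset": [-2.4,0,0.6],"rot": [0,0,0],"gripper": 0},{"offset": [-4.4,0,1.1],"rot": [0,0,0],"gripper": 0},{"offset": [-4.9,0,1.25],"rot": [0,0,0],"gripper": 0},{"offset": [-5.4,0,1.4],"rot": [0,0,0],"gripper": 0},{"offset": [-5.9,0,1.52],"rot": [0,0,0],"gripper": 0},{"offset": [-6.4,0,1.65],"rot": [0,0,0],"gripper": 0},{"offset": [-6.8,0,1.75],"rot": [0,0,0],"gripper": 0},{"offset": [-7.1,0,1.83],"rot": [0,0,0],"gripper": 0}])

```text
time_s: 17.5
eef_pos: [582.8, 134.6, 218.2]
ee_rot: [0.13, 0.035, 0.991, -0.005]
force: [-1.4, -0.3, 1.1]
grip_width: 0.002
grip_force: 0.9
```

Emit:
step_arm(plan=[{"offset": [-0.15,0,0.04],"rot": [0,0,0],"gripper": 0},{"offset": [-0.25,0,0.07],"rot": [0,0,0],"gripper": 0}])

```text
time_s: 17.7
eef_pos: [585.3, 134.4, 218.1]
ee_rot: [0.13, 0.035, 0.991, -0.005]
force: [-1.8, 0.4, -0.0]
grip_width: 0.002
grip_force: 0.8
```

Emit:
step_arm(plan=[{"offset": [-0.1,0,0.03],"rot": [0,0,0],"gripper": 0},{"offset": [-0.2,0,0.05],"rot": [0,0,0],"gripper": 0}])

```text
time_s: 17.9
eef_pos: [587.2, 134.2, 218.1]
ee_rot: [0.13, 0.035, 0.991, -0.005]
force: [-1.2, -0.0, 0.3]
grip_width: -0.001
grip_force: 0.8
```

Emit:
step_arm(plan=[{"offset": [-0.1,0,0.03],"rot": [0,0,0],"gripper": 0},{"offset": [-0.2,0,0.05],"rot": [0,0,0],"gripper": 0}])

```text
time_s: 18.1
eef_pos: [589.4, 134.1, 218.2]
ee_rot: [0.13, 0.035, 0.991, -0.005]
force: [-1.7, -0.6, 1.3]
grip_width: 0.001
grip_force: 0.7
```

Emit:
step_arm(plan=[{"offset": [-0.1,0,0.03],"rot": [0,0,0],"gripper": 0}])

```text
time_s: 18.2
eef_pos: [590.1, 134.1, 218.0]
ee_rot: [0.13, 0.035, 0.991, -0.005]
force: [-8.3, 0.2, 2.9]
grip_width: 0.005
grip_force: 3.7
```

Emit:
step_arm(plan=[{"offset": [-0.1,0,0.03],"rot": [0,0,0],"gripper": 0}])

```text
time_s: 18.3
eef_pos: [590.4, 134.1, 217.7]
ee_rot: [0.128, 0.035, 0.991, -0.005]
force: [-13.5, -0.7, 4.5]
grip_width: 0.001
grip_force: 6.2
```

```bash
sed -i 's/<-12)/<-2)/; s/rel\[:,2\]>-12/rel[:,2]>40/' dr.py; python3 dr.py
```

```text
[-68.9  -0.3 217.7]
[[-0.967  0.001 -0.255]
 [ 0.001  1.    -0.   ]
 [ 0.255 -0.001 -0.967]]
[ 0.04  0.48  1.51 -0.04  0.9  -1.44]
18.3
[-13.5  -0.7   4.5]
scene 0 
wrist 1349 [86.2 86.6 86.8 87.  87.4]
```

Emit:
step_arm(plan=[{"offset": [2,0,-0.5],"rot": [0,0,0],"gripper": 0},{"offset": [6,0,-1.6],"rot": [0,0,0],"gripper": 0},{"offset": [10,0,-3],"rot": [0,0,0],"gripper": 0},{"offset": [14,0,-5],"rot": [0,0,0],"gripper": 0},{"offset": [16,0,-6],"rot": [0,0,0],"gripper": 0},{"offset": [16,0,-6],"rot": [0,0,0],"gripper": 0}])

```text
time_s: 19.0
eef_pos: [420.2, 146.4, 235.6]
ee_rot: [0.131, 0.035, 0.991, -0.004]
force: [1.6, -0.2, 1.3]
grip_width: 0.0
grip_force: 0.0
```

```bash
python3 dr.py; python3 - <<'E'
from k import *
P0=np.load("top0.npy"); c=grab("top"); P=cloud(c)
for n,(u,v) in dict(jam=(355,236),salt=(252,226),mug=(195,250),disc=(253,266),end=(196,273),half=(160,288),sugar=(478,297)).items(): print(n,np.nanmedian(np.abs(P-P0)[v-6:v+7,u-6:u+7,2]).round(1), P0[v,u].round(0),P[v,u].round(0))
E
```

```text
[-239.5   -0.   235.6]
[[-0.966 -0.    -0.26 ]
 [-0.     1.     0.   ]
 [ 0.26   0.    -0.966]]
[ 0.09  0.12  1.95 -0.06  0.81 -1.38]
19.0
[ 1.6 -0.2  1.3]
scene 175 [85.2 86.2 86.7 87.8 92.1]
wrist 0 
jam 3.4 [566. -20.  98.] [566. -20.  97.]
salt 3.4 [608. 293.  84.] [607. 293.  87.]
mug 3.7 [545. 488.  17.] [547. 491.   4.]
disc 3.4 [490. 303.   9.] [490. 304.   2.]
end 3.3 [471. 481.  29.] [471. 483.  25.]
half 4.2 [426. 593.  44.] [426. 588.  59.]
sugar 3.0 [ 371. -378.  117.] [ 371. -378.  117.]
```

The door reads as shut and stays shut, the bystanders have not moved beyond sensor noise, and the arm is clear.

```bash
python3 -c "
from rig import *
print(finish_job())"
```

```text
the job is handed in; nothing more can be done
None
```

The baking sheet is fully home in the oven grooves with all three slices seen on it just before the door went up, the door is shut, the jar, shaker and other things were not moved, and the job was handed in at about 19 s.

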